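# Wedge the chopping board tight in its holder

### The arm

A 6-joint arm with a two-finger parallel gripper is mounted at the origin on a cart in front of the work surface, level with it; the furniture and walls round the work are solid. World frame = base frame: x ahead of the robot, y to its left, z up, the work surface at z = 0. Lengths are in m, angles in rad, forces in N, time in s.
With the tool pointing down it reaches from about 0.35 to 0.775 m from the base axis. Payload 7.3 kg.
Tool frame: the origin (TCP) lies midway between the tips of the shut fingers; the grasp point (between the pads) lies 19 mm behind it; x points along the fingers, y is the direction in which the jaws open and shut, and the axes are right-handed (so a half turn about x gives the same grasp; the last joint's range is limited). The gripper opens to 92 mm and grips with 3 to 60 N. Pads are 19 mm wide; open, the fingers measure 130 mm over their backs; the gripper's body (75 mm by 190 mm) begins 47 mm behind the grasp point.
Start: joints at [-1.44, 0.342, 1.524, -0, 1.275, -0.146], TCP at [0.143, -0.505, 0.227] pointing down, gripper open.
Joint ranges: [-2.53, 2.53], [-0.77, 2.02], [0.04, 2.7], [-1, 4.14], [0.28, 2.66], [-3.11, 3.11]. Speed limits (rad/s): [2.57, 2.57, 3.14, 3.14, 3.14, 3.14].

### API

Orientations are given as a 3x3 rotation matrix whose columns are the frame's x, y, z axes.
In Python, from workcell import * gives the robot as it stands.
- The arm moves only by the shell command python3 -m inch 'ROWS' [FORCE]. ROWS is JSON, a list of rows, each a list of 7 numbers: the turn, a rotation vector about the world's x, y, z in rad, then the shift along the world's x, y, z in mm, then the finger opening in mm, from 0 to 91.8. In form: [[wx, wy, wz, tx, ty, tz, gripper], ...]. A call has 1 to 8 rows; each row is the pose to reach, as a shift and turn from the pose commanded when the call began; what a row does not reach only later rows make up. A row lasts 1/10 s, in which the tool goes at most 50 mm and 8.59 degrees, less where a joint would pass 70% of its speed; a pose out of reach is approached as far as the arm can. A call with a gripper value outside its range is refused whole. The fingers move at their own pace and stop on an object; FORCE is the grip in N (left out, the last holds). Time passes only in rows, so rows that repeat a pose let the fingers close. It gives the time, the measured TCP pose, the force and the opening at its end, in the units of the state.
- sense(): the state, without advancing time (a new reading comes with each control period).
- get_image(name): name is "side" or "top" or "wrist"; returns (picture, depth): 420x560x3 uint8, red, green, blue; 420x560 float32, m along the optical axis (not along the pixel's ray), 0 where there is no reading.
- camera_params(name): a dict with "K" (3x3 intrinsics, pixels), "rvec" (rotation vector, rad) and "tvec" (3), from world to camera coordinates, as OpenCV has them; the wrist camera has in their place "hand_eye" (4x4, takes a point from camera to tool coordinates, whose origin is the TCP and whose axes are the tool frame's). Camera axes: x right, y down, z forward; pixel columns grow to the right and rows downward; lengths in m; the calibration is good to about 2 mm. A picture is of the moment at which its call begins: read the wrist's pose just before it. camera_params takes no time and is no camera call.
- sign_off(): hands the job in, once; it reports no verdict.
Trained networks look in the newest picture that a camera, given by its name, has taken for a name from the list of things; names that differ only in an ending like _2 or _b are one class to them, and where a whole thing is asked for, a point or a joint stands for the part that bears it (a point fixed in the world has none). Each returns a list of dicts, best first, with "confidence" (0 to 1); they miss things now and then, are a little off and sometimes report something else, mostly with a low value. They report only what shows in the picture. A call takes as long as a camera call. They do not tell look-alikes from the thing itself.
- search_frame(camera, thing): "extent" ([left, top, right, bottom] as shares, 0 to 1, of the picture: columns of its width, rows of its height, round what is visible of it).
- mark_of(camera, thing): "xy" ([column, row] as shares, 0 to 1, of the picture: columns of its width, rows of its height: a listed point, or the origin of a listed thing).
The state is a dict: "time": time; "joint_pos": joint angles; "qvel": joint speeds; "joint_torque": joint torques, N m; "ee_pos": TCP position; "ee_rot": TCP orientation; "wrist_force": force on the tool from outside, world axes, zero at the start; "torque": the same for the moment, N m; "grip_width": finger opening in m.
Only numpy, scipy, OpenCV 4.12 (cv2) and the standard library are available. Lean on these libraries where they do the work, as an engineer would, in place of code of your own. Each camera call takes 0.05 s, during which the arm holds its last target. There are 200 camera calls.

### The job

The chopping board lies loose in its wooden holder on the worktop. Put the loose wooden wedge, thin end first, into the tapering slot between the holder's dark cheek and the near edge of the board, and tap or push it along the slot by its brass-capped head until it has slid the board against the rubber stop and locks the board tight; drive it firmly but do not ram it. Then let go, leave the wedge in place, and do not disturb the mug, the pitcher or the teaspoon.

Things in the scene. Friction and masses are not known exactly. Their poses are not given: they have to be found in the camera images.
- wedge: Loose pale wooden wedge on the worktop, 150 long (own y) x 30 high, 80 g, waxed (friction about 0.3). Origin: underside, mid-length. Tip at y=+75; tapered part to y=-45, then a 22 wide parallel head to y=-75. Straight face x=+9.5 (goes against the board's edge); opposite face tapers 1 in 6 from x=0.5 at the tip (9 thick) to x=-19.5 at y=-45 (29 thick).
- wedge_head (a point): Middle of the wedge's head (wedge x=-4, y=-56 mm), 15 mm above its underside; axes as the wedge's. Grip here across x: the head (cap included) is 22 mm wide, 30 mm long, 30 mm high; friction 0.6.
- wedge_tip (a point): Middle of the wedge's thin end at the level of its underside (wedge x=5, y=75 mm); axes as the wedge's.
- wedge_cap (a point): Middle of the flat, slippery brass end face of the head, 15 mm up: push here, along +y of the holder. Pushing takes 3 to 12 N while the board still slides; once it meets the stop, 3 to 5 N more per mm. Two or three taps or slow pushes (20 mm/s or less) of 18 to 24 N lock it: it then squeezes the board with 10 to 30 N and stays by friction. A squeeze over 40 N spoils the board.
- board: White chopping board, 210 (x) x 300 (y) x 10 mm, about 0.55 kg, flat in the holder. Origin: centre of its underside; near edge at x=-105, right end at y=-150. It starts some mm short of the rubber stop at its far (+x) side and of the end fence at its left (+y) end, and can slide that far; the wedge pushes it there.
- holder: Wooden rails fixed to the worktop, 14 mm high: near rail, fence past the board's left end, dark tapered cheek on the near side of the slot. Origin on the worktop under the board's middle; x away from the robot, y left at yaw 0. Past the far edge is a 16 mm stop rail with a black rubber pad (gives 1 mm for 20 N), set by eye to within 3 mm, so these poses do not tell where the wedge locks: feel it.
- slot_mouth (a point): On the worktop at the open right end of the slot (holder x=-117.1, y=-150 mm), about midway between cheek and board; axes as the holder's, +y into the slot. The cheek's face here is at holder x=-129.3. The worktop outside the mouth is bare. The taper's thick end locks 0 to 45 mm outside the mouth.
- slot_end (a point): On the worktop at the slot's narrow left end (holder x=-106.7, y=-25 mm); axes as the holder's. The cheek's face here is at holder x=-108.5; it runs straight from the mouth, 1 in 6 like the wedge, so a wedge lying along the board's edge meets it face to face.
- mug: Small dark mug with pale foot, 60 x 84 x 53 mm, bystander; origin under its centre.
- pitcher: Small steel pitcher, 59 x 89 x 66 mm, bystander; origin under its centre.
- spoon: Steel teaspoon, 137 x 28 x 13 mm, bystander; origin under its centre, long axis x.
Not all that is in view belongs to the job. There is more than one size of the wedge; the job needs the smaller.

How it is judged:
By the outcome, as a careful person would: the job done as asked, in the order asked, and still so for the second after the job is handed in, with the robot touching nothing.
It also fails if it takes over 64 s, if anything falls off the work surface, if the arm or the gripper's body presses on something with over 40 N, if the wrist force passes 120 N, or if a joint passes its speed limit or range.

## Working session

There is one attempt and no reset: what is moved stays moved. The work goes in short steps, Python scripts to look and compute and a shell command to move; the robot and the scene stay as the last step left them, time stands still between calls to the robot, and variables do not carry over. Pictures are saved under pics/ and viewed, about 8 in all and at most 12, crops included, and the job is handed in when it is done.

```bash
mkdir -p pics; cat > h.py <<'E'
from workcell import *
import numpy as np, cv2
def cam(n):
    p=camera_params(n); K=np.array(p["K"],float)
    if "rvec" in p:
        R=cv2.Rodrigues(np.array(p["rvec"],float))[0]; t=np.array(p["tvec"],float).ravel()
    else:
        s=sense(); T=np.eye(4); T[:3,:3]=s["ee_rot"]; T[:3,3]=s["ee_pos"]
        M=np.linalg.inv(T@np.array(p["hand_eye"])); R,t=M[:3,:3],M[:3,3]
    return K,R,t
def ray(c,u,v):
    K,R,t=c; d=R.T@np.linalg.inv(K)@[u,v,1]; return -R.T@t,d
def onz(c,u,v,z):
    o,d=ray(c,u,v); return o+d*(z-o[2])/d[2]
def dep(c,D,u,v):
    o,d=ray(c,u,v); return o+d*D[int(v),int(u)]
def two(c1,p1,c2,p2):
    o1,d1=ray(c1,*p1);o2,d2=ray(c2,*p2)
    d1=d1/np.linalg.norm(d1);d2=d2/np.linalg.norm(d2)
    s=np.linalg.lstsq(np.c_[d1,-d2],o2-o1,rcond=None)[0]
    a,b=o1+s[0]*d1,o2+s[1]*d2
    return (a+b)/2,np.linalg.norm(a-b)
def proj(c,P):
    K,R,t=c; q=K@(R@np.asarray(P)+t); return q[:2]/q[2]
E
python3 - <<'E'
from h import *
np.set_printoptions(precision=4,suppress=True)
for n in("top","side"):
    c=cam(n); I,D=get_image(n); np.savez(f"{n}.npz",I=I,D=D); cv2.imwrite(f"pics/{n}.png",I[...,::-1])
    for th in("wedge_head","wedge_tip","wedge_cap","slot_mouth","slot_end","board","mug","pitcher","spoon"):
        for r in mark_of(n,th)[:3]:
            u,v=np.array(r["xy"])*[560,420]
            print(n,th,round(r["confidence"],2),round(u),round(v),"z0",onz(c,u,v,0)[:2],"dep",dep(c,D,min(u,559),min(v,419)))
print(sense()["time"])
E
```

```text
top wedge_head 0.79 456 227 z0 [ 0.4618 -0.7803] dep [ 0.4609 -0.7652  0.0404]
top wedge_head 0.54 287 218 z0 [ 0.4951 -0.1889] dep [ 0.4937 -0.1884  0.0331]
top wedge_tip 0.74 255 203 z0 [ 0.5478 -0.0766] dep [ 0.5477 -0.0767  0.0015]
top wedge_tip 0.7 405 222 z0 [ 0.4808 -0.6014] dep [ 0.4802 -0.5969  0.0173]
top wedge_cap 0.63 465 229 z0 [ 0.4525 -0.8094] dep [ 0.4518 -0.793   0.0422]
top wedge_cap 0.61 296 221 z0 [ 0.4833 -0.2221] dep [ 0.4832 -0.222   0.001 ]
top slot_mouth 0.81 220 221 z0 [0.4863 0.0469] dep [ 0.4864  0.0474 -0.0041]
top slot_end 0.95 181 221 z0 [0.4854 0.1854] dep [0.4854 0.1854 0.0001]
top board 0.69 176 190 z0 [0.5958 0.2022] dep [0.5947 0.1999 0.0106]
top mug 0.65 264 175 z0 [ 0.6463 -0.1087] dep [ 0.6454 -0.1089  0.0065]
top pitcher 0.8 314 181 z0 [ 0.6257 -0.2873] dep [ 0.6213 -0.2846  0.0364]
top spoon 0.56 116 252 z0 [0.3791 0.4137] dep [0.3793 0.4113 0.0067]
side wedge_head 0.87 289 207 z0 [ 0.4906 -0.2001] dep [ 0.4761 -0.1873  0.0271]
side wedge_head 0.51 408 136 z0 [ 0.4723 -0.7906] dep [ 0.1134 -0.1018  0.694 ]
side wedge_head 0.32 141 338 z0 [0.39
[... 249 characters left out ...]
p [ 0.1042 -0.1036  0.6973]
side wedge_cap 0.71 293 208 z0 [ 0.4804 -0.2077] dep [ 0.465  -0.1936  0.0295]
side wedge_cap 0.31 142 338 z0 [0.3939 0.4061] dep [ 0.397   0.4066 -0.0069]
side slot_mouth 0.85 231 247 z0 [0.4823 0.0484] dep [0.4812 0.0489 0.002 ]
side slot_end 0.87 195 264 z0 [0.5014 0.1715] dep [0.4963 0.1728 0.0095]
side board 0.56 171 248 z0 [0.5972 0.201 ] dep [0.5925 0.2019 0.0075]
side mug 0.63 244 193 z0 [ 0.6357 -0.1127] dep [ 0.6069 -0.0954  0.0436]
side pitcher 0.93 280 169 z0 [ 0.6462 -0.2829] dep [ 0.6172 -0.2592  0.0434]
side spoon 0.66 140 340 z0 [0.392  0.4132] dep [0.3877 0.4126 0.0096]
side spoon 0.46 292 209 z0 [ 0.4808 -0.2023] dep [ 0.4687 -0.1914  0.023 ]
1.0
```

View pics/top.png

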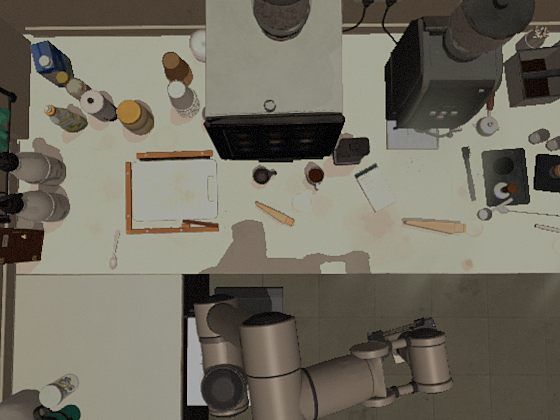

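View pics/side.png

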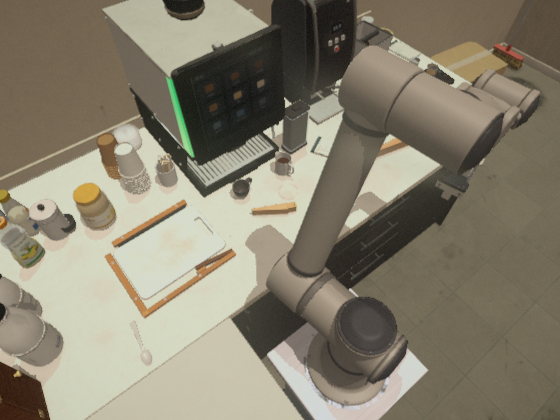

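Candidates for the wedge in the top view: the small one at (274,213), with its tip at (255,203) and brass head at (293,219), and a larger look-alike at (434,226), about 0.2 m long and out of reach. I choose the first and will check it close up. The holder and slot are at (220..181,221–226), the spoon at (116,250), and the mug and pitcher at (262,175) and (314,177).

```bash
python3 - <<'E'
from h import *
np.set_printoptions(precision=4,suppress=True)
s=sense();print(s["ee_rot"],s["ee_pos"],s["wrist_force"]);print(camera_params("wrist"))
E
```

```text
[[-0.      0.2733 -0.9619]
 [-0.0001 -0.9619 -0.2733]
 [-1.      0.0001  0.0001]] [ 0.1435 -0.505   0.2268] [ 0.3221 -0.2218 -0.1753]
{'K': array([[349.1862,   0.    , 276.1732],
       [  0.    , 349.1862, 209.2942],
       [  0.    ,   0.    ,   1.    ]]), 'hand_eye': array([[-0.0003, -0.3066,  0.9518, -0.1572],
       [ 1.    , -0.0019, -0.0003, -0.0006],
       [ 0.0019,  0.9518,  0.3066, -0.0832],
       [ 0.    ,  0.    ,  0.    ,  1.    ]])}
```

```bash
python3 -m inch '[[0,0,0,20,20,30,91.8],[0,0,0,60,55,40,91.8],[0,0,0,100,90,40,91.8],[0,0,0,140,125,40,91.8],[0,0,0,180,160,40,91.8],[0,0,0,220,195,40,91.8],[0,0,0,260,225,40,91.8],[0,0,0,290,250,40,91.8]]' 20
```

```text
time: 1.8
ee_pos: [0.4305, -0.2571, 0.267]
ee_rot: [[0.001, 0.273, -0.962], [-0.001, -0.962, -0.273], [-1.0, 0.001, -0.0]]
wrist_force: [-0.5, -1.4, 0.3]
grip_width: 0.0918
```

```bash
python3 -m inch '[[0,0,0.14,10,10,0,91.8],[0,0,0.28,20,20,0,91.8],[0,0,0.42,30,30,0,91.8],[0,0,0.56,40,40,0,91.8],[0,0,0.7,50,50,0,91.8],[0,0,0.84,50,50,0,91.8],[0,0,0.89,50,50,0,91.8],[0,0,0.89,50,50,0,91.8]]'
cat > look.py <<'E'
from h import *
import sys
np.set_printoptions(precision=4,suppress=True)
k=sys.argv[1]; c=cam("wrist"); I,D=get_image("wrist"); np.savez(k+".npz",I=I,D=D,K=c[0],R=c[1],t=c[2]); cv2.imwrite(f"pics/{k}.png",I[...,::-1])
for th in sys.argv[2:]:
    for r in mark_of("wrist",th)[:2]:
        u,v=np.array(r["xy"])*[560,420]
        print(th,round(r["confidence"],2),round(u),round(v),"z0",onz(c,u,v,0)[:2],"dep",dep(c,D,min(u,559),min(v,419)))
s=sense();print(s["time"],s["ee_pos"],s["ee_rot"][:,1])
E
python3 look.py w1 wedge_head wedge_tip wedge_cap wedge
```

```text
time: 2.6
ee_pos: [0.4792, -0.2084, 0.2667]
ee_rot: [[0.0, 0.92, -0.393], [-0.0, -0.393, -0.92], [-1.0, 0.0, 0.0]]
wrist_force: [-0.2, 0.3, -0.6]
grip_width: 0.0917
wedge_head 0.91 272 158 z0 [ 0.4793 -0.194 ] dep [ 0.4815 -0.1896  0.0297]
wedge_head 0.5 380 30 z0 [ 0.6429 -0.1124] dep [ 0.6406 -0.1127  0.0076]
wedge_tip 0.95 288 39 z0 [ 0.5476 -0.0807] dep [ 0.5452 -0.084   0.0278]
wedge_cap 0.81 272 177 z0 [ 0.4697 -0.2165] dep [ 0.4725 -0.2107  0.0289]
wedge 0.87 281 110 z0 [ 0.5109 -0.1466] dep [ 0.5109 -0.1456  0.0291]
2.85 [ 0.4791 -0.2087  0.2668] [ 0.9191 -0.3941  0.0002]
```

View pics/w1.png

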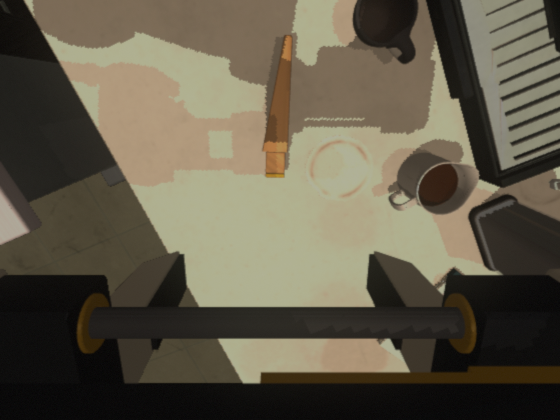

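The close view shows the small wedge lying upright, with its tip at (287,38) and brass cap at (275,177). The straight side is on the right, i.e. +x. The mug and pitcher are clear at right. Next I fit its pose from depth.

```bash
cat > fit.py <<'E'
from h import *
import sys
from scipy.optimize import minimize
f=np.load(sys.argv[1]+".npz"); c=(f["K"],f["R"],f["t"]); D=f["D"]
x0=[float(a) for a in sys.argv[2:5]]
vv,uu=np.mgrid[:420,:560]
P=(np.stack([uu,vv,np.ones_like(uu)],-1)@np.linalg.inv(c[0]).T*D[...,None]-c[2])@c[1]
d=np.hypot(P[...,0]-x0[0],P[...,1]-x0[1])
m=(d<.1)&(D>0)
print("worktop z",np.median(P[m&(P[...,2]<.01)][:,2]),"top z",np.median(P[m&(P[...,2]>.022)&(P[...,2]<.045)][:,2]),"n",(m&(P[...,2]>.015)).sum())
M=(m&(P[...,2]>.012)&(P[...,2]<.045)).astype(np.uint8)
n,l,s,_=cv2.connectedComponentsWithStats(M); M=(l==1+np.argmax(s[1:,4])).astype(np.uint8)
poly=np.array([[9.5,75],[9.5,-45],[7,-45],[7,-75],[-15,-75],[-15,-45],[-19.5,-45],[.5,75]])/1000
S=4
Mb=cv2.resize(M*255,None,fx=S,fy=S,interpolation=cv2.INTER_LINEAR)>127
def cost(q):
    a=q[2];R=np.array([[np.cos(a),-np.sin(a)],[np.sin(a),np.cos(a)]])
    W=poly@R.T+q[:2]; r=np.zeros(Mb.shape,np.uint8)
    allp=[]
    for z in(.012,.03):
        uv=np.array([proj(c,[*w,z]) for w in W]); allp.append(uv)
    for i in range(len(W)):
        j=(i+1)%len(W); q4=np.array([allp[0][i],allp[0][j],allp[1][j],allp[1][i]])
        cv2.fillPoly(r,[np.round((q4+.5)*S*16).astype(int)],1,shift=4)
    cv2.fillPoly(r,[np.round((allp[1]+.5)*S*16).astype(int)],1,shift=4)
    return 1-(Mb&(r>0)).sum()/(Mb|(r>0)).sum()
b=minimize(cost,x0,method="Nelder-Mead",options=dict(initial_simplex=[x0,np.add(x0,[.01,0,0]),np.add(x0,[0,.01,0]),np.add(x0,[0,0,.1])],xatol=1e-5,fatol=1e-5))
b=minimize(cost,b.x,method="Nelder-Mead",options=dict(initial_simplex=[b.x,b.x+[.004,0,0],b.x+[0,.004,0],b.x+[0,0,.04]],xatol=1e-5,fatol=1e-5))
a=b.x[2];R=np.array([[np.cos(a),-np.sin(a)],[np.sin(a),np.cos(a)]])
for n,p in(("head",[-.004,-.056]),("tip",[.005,.075]),("cap",[-.004,-.075])):print(n,(R@p+b.x[:2]).round(4))
print("pose",b.x.round(4),"1-IoU",round(b.fun,3))
E
python3 fit.py w1 0.512 -0.147 -0.4
```

```text
worktop z -0.0007438880753489305 top z 0.02913917879381567 n 69205
head [ 0.4829 -0.1948]
tip [ 0.5468 -0.0801]
cap [ 0.4748 -0.212 ]
pose [ 0.5103 -0.1458 -0.4398] 1-IoU 0.043
```

```bash
python3 -m inch '[[0,0,-0.034,3,12,-40,60],[0,0,-0.034,3,12,-80,60],[0,0,-0.034,3,12,-120,60],[0,0,-0.034,3,12,-160,60],[0,0,-0.034,3,12,-190,60],[0,0,-0.034,3,12,-215,60],[0,0,-0.034,3,12,-215,60]]'
python3 look.py w2 wedge_head; python3 fit.py w2 0.51 -0.146 -0.44
```

```text
time: 3.55
ee_pos: [0.4801, -0.1956, 0.0488]
ee_rot: [[-0.006, 0.905, -0.425], [0.003, -0.425, -0.905], [-1.0, -0.007, -0.001]]
wrist_force: [-0.0, 0.0, 0.4]
grip_width: 0.06
wedge_head 0.94 278 242 z0 [ 0.4784 -0.2   ] dep [ 0.4836 -0.1889  0.0286]
3.65 [ 0.4823 -0.1968  0.0521] [ 0.9054 -0.4245 -0.0001]
worktop z -0.0007862345470556824 top z 0.029066920854695096 n 81450
head [ 0.4825 -0.1948]
tip [ 0.5465 -0.0802]
cap [ 0.4744 -0.212 ]
pose [ 0.51   -0.1459 -0.4406] 1-IoU 0.034
```

```bash
python3 -m inch '[[0,0,0,0,0,-25,60],[0,0,0,0,0,-40,60],[0,0,0,0,0,-47,60],[0,0,0,0,0,-47,15],[0,0,0,0,0,-47,15],[0,0,0,0,0,-47,15],[0,0,0,0,0,-47,15],[0,0,0,0,0,-47,15]]' 25
```

```text
time: 4.45
ee_pos: [0.4824, -0.1967, 0.0052]
ee_rot: [[0.001, 0.906, -0.424], [-0.0, -0.424, -0.906], [-1.0, 0.001, 0.0]]
wrist_force: [0.3, -0.1, -0.6]
grip_width: 0.0245
```

```bash
python3 -m inch '[[0,0,0,0,0,0,15],[0,0,0,0,0,0,15],[0,0,0,0,0,15,15],[0,0,0,0,0,40,15],[0,0,0,0,0,75,15],[0,0,0,0,0,115,15],[0,0,0,0,0,155,15],[0,0,0,0,0,155,15]]'
```

```text
time: 5.25
ee_pos: [0.4847, -0.198, 0.1649]
ee_rot: [[0.009, 0.906, -0.424], [-0.005, -0.424, -0.906], [-1.0, 0.01, 0.001]]
wrist_force: [1.1, -0.0, 0.4]
grip_width: 0.0222
```

```bash
python3 -m inch '[[0,0,0,0,20,30,15],[0,0,0.1,5,60,60,15],[0,0,0.2,15,100,85,15],[0,0,0.3,30,140,85,15],[0,0,0.4,45,180,85,15],[0,0,0.44,60,220,85,15],[0,0,0.44,66,258,85,15],[0,0,0.44,66,258,85,15]]'
python3 look.py w3 slot_mouth slot_end wedge_tip wedge_head board holder
```

```text
time: 6.05
ee_pos: [0.548, 0.0657, 0.2433]
ee_rot: [[-0.002, 1.0, 0.007], [0.002, 0.007, -1.0], [-1.0, -0.002, -0.002]]
wrist_force: [0.2, -0.8, -1.5]
grip_width: 0.0217
slot_mouth 0.73 226 183 z0 [0.4877 0.0535] dep [0.4878 0.0535 0.0001]
slot_end 0.84 225 68 z0 [0.492  0.1791] dep [0.4932 0.1784 0.009 ]
wedge_tip 0.2 324 41 z0 [0.5961 0.2057] dep [0.5951 0.2045 0.0087]
wedge_head 0.7 274 279 z0 [ 0.5444 -0.0727] dep [0.5462 0.0751 0.2665]
board 0.71 325 37 z0 [0.597  0.2096] dep [0.596  0.2083 0.0082]
6.4 [0.548  0.0602 0.2446] [ 1.      0.0002 -0.0002]
```

View pics/w3.png

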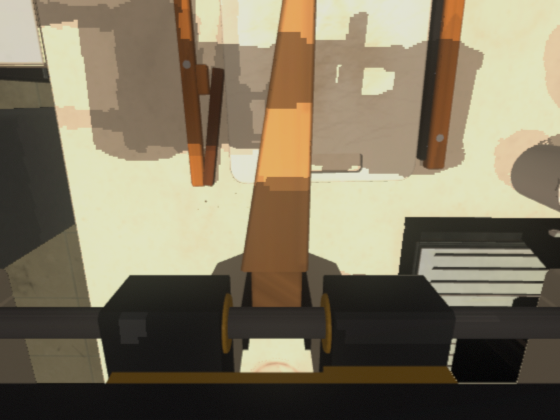

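The wedge is held straight, pointing +y. The slot lies at left: the dark cheek's face runs from (214,186) to (223,70), and the board's near edge is at about u=231 with its corner at (233,180). Now I measure it settled.

```bash
python3 look.py w4 slot_mouth slot_end; python3 - <<'E'
from h import *
np.set_printoptions(precision=4,suppress=True)
f=np.load("w4.npz"); c=(f["K"],f["R"],f["t"]); D=f["D"];I=f["I"]
vv,uu=np.mgrid[:420,:560]
P=(np.stack([uu,vv,np.ones_like(uu)],-1)@np.linalg.inv(c[0]).T*D[...,None]-c[2])@c[1]
for v in range(60,190,20):
    print(v,"y",P[v,226,1].round(4),"z",[int(round(z*1000)) for z in P[v,200:244,2]])
    print("   grey",I[v,200:244].mean(-1).astype(int).tolist())
cv2.imwrite("pics/w4c.png",cv2.resize(I[20:200,170:270,::-1],None,fx=3.3*1.0,fy=3.3,interpolation=cv2.INTER_CUBIC))
E
```

```text
slot_mouth 0.62 225 180 z0 [0.4867 0.0514] dep [ 0.4865  0.0511 -0.0013]
slot_end 0.61 223 61 z0 [0.491  0.1799] dep [ 0.491   0.1799 -0.0002]
6.55 [0.5481 0.0606 0.2448] [1.     0.0007 0.0002]
60 y 0.1804 z [14, 14, 15, 12, 14, 11, 4, 1, 0, -1, -2, 0, 0, -1, -1, 0, -2, -1, -1, 0, 0, -3, -1, 9, 9, 9, 10, 8, 9, 10, 9, 9, 9, 8, 9, 8, 9, 10, 9, 10, 8, 9, 10, 9]
   grey [71, 78, 79, 76, 72, 71, 97, 127, 135, 133, 130, 129, 129, 122, 111, 108, 110, 108, 109, 109, 109, 109, 109, 110, 113, 116, 116, 117, 116, 116, 117, 116, 117, 117, 116, 117, 117, 118, 129, 145, 148, 148, 149, 149]
80 y 0.161 z [12, 13, 13, 13, 14, 13, 13, 10, 5, -2, 14, 14, 13, 12, 12, 13, 13, 14, 13, 14, 13, 11, 4, -1, 8, 8, 9, 9, 11, 10, 8, 9, 8, 10, 8, 9, 9, 11, 10, 8, 10, 9, 9, 10]
   grey [61, 63, 64, 62, 62, 59, 54, 48, 62, 70, 44, 40, 40, 39, 40, 41, 39, 40, 41, 40, 38, 41, 74, 104, 105, 111, 115, 115, 116, 116, 115, 116, 115, 116, 117, 117, 116, 118, 129, 146, 148, 148, 148, 149]
100 y 0.1409 z [-1, -1, -1, -1, -1, 0, 0, 0, 11, 12, 13, 13, 14, 14, 14, 14, 12, 14, 13, 12, 5, -1, -1, -1, -1, -1, 10, 9, 11, 9, 8, 11,
[... 1125 characters left out ...]
0, 0, -2, -1, 0, 0, 0, -1, -2, 10, 9, 9, 9, 8, 10, 9, 9, 10, 10, 10, 10, 9, 10]
   grey [115, 99, 82, 66, 71, 74, 76, 77, 78, 79, 80, 80, 77, 67, 56, 85, 129, 168, 205, 210, 211, 211, 211, 210, 210, 209, 209, 209, 208, 206, 211, 219, 219, 220, 220, 219, 219, 219, 219, 219, 219, 219, 219, 219]
180 y 0.0508 z [14, 14, 13, 11, 14, 13, 13, 14, 14, 15, 13, 13, 13, 0, -1, -2, 0, -1, 1, 1, -1, -1, 1, -1, -1, -1, 0, -1, 1, 1, -1, -1, -1, 0, -1, -1, 1, -1, 0, -1, -1, -1, -1, -1]
   grey [122, 120, 114, 106, 115, 127, 118, 114, 101, 95, 96, 99, 123, 175, 207, 212, 211, 211, 210, 210, 210, 210, 210, 210, 210, 210, 211, 211, 211, 212, 211, 212, 212, 212, 212, 212, 211, 212, 211, 210, 211, 212, 212, 212]
```

View pics/w4c.png

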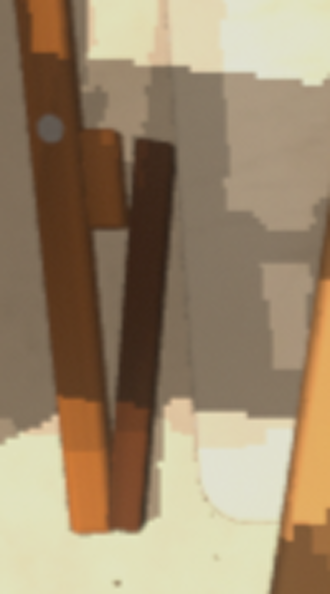

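```bash
python3 - <<'E'
from h import *
np.set_printoptions(precision=4,suppress=True)
f=np.load("w4.npz"); c=(f["K"],f["R"],f["t"])
C=np.array([onz(c,u,v,.0135)[:2] for v,u in((80,221.7),(100,219.8),(120,218),(140,216.6),(160,214.8),(180,212.6))])
B=np.array([onz(c,u,v,.0095)[:2] for v,u in((60,222.5),(80,223.5),(100,225.3),(120,226.7),(140,228.3),(160,229.6))])
for n,A in(("cheek",C),("board",B)):
    p=np.polyfit(A[:,1],A[:,0],1); print(n,p,"res",A[:,0]-np.polyval(p,A[:,1])); print(A)
    print(" at y=.05",np.polyval(p,.05)," .175",np.polyval(p,.175))
for n,v,u in(("cheek front end corner",181,212.5),("cheek far end",62.5,222)):print(n,onz(c,u,v,.0135))
c=cam("top")
E
```

```text
cheek [0.144  0.4675] res [ 0.     -0.0001 -0.0001  0.0003  0.0002 -0.0003]
[[0.4907 0.1608]
 [0.4877 0.1409]
 [0.4847 0.1203]
 [0.4821 0.099 ]
 [0.4789 0.0769]
 [0.4751 0.0541]]
 at y=.05 0.4747438662668357  .175 0.49273963500320817
board [-0.0304  0.4972] res [ 0.0002 -0.0003  0.0001 -0.      0.0001 -0.0001]
[[0.4919 0.1805]
 [0.492  0.161 ]
 [0.493  0.1409]
 [0.4936 0.1201]
 [0.4944 0.0985]
 [0.4949 0.0762]]
 at y=.05 0.4957054507405297  .175 0.49191042357459197
cheek front end corner [0.4749 0.0529 0.0135]
cheek far end [0.4919 0.1777 0.0135]
```

```bash
python3 -m inch '[[0,0,0.01,-15,-35,0,15],[0,0,0.028,-30,-75,-15,15],[0,0,0.028,-50,-115,-50,15],[0,0,0.028,-63,-150,-90,15],[0,0,0.028,-63,-174,-130,15],[0,0,0.028,-63,-174,-170,15],[0,0,0.028,-63,-174,-195,15],[0,0,0.028,-63,-174,-195,15]]'
sleep 0; python3 - <<'E'
from h import *
get_image("wrist");get_image("wrist")
E
python3 look.py w5 slot_mouth wedge_tip
```

```text
time: 7.35
ee_pos: [0.4827, -0.1124, 0.0468]
ee_rot: [[-0.006, 1.0, 0.028], [0.003, 0.029, -1.0], [-1.0, -0.006, -0.003]]
wrist_force: [0.5, 0.4, -1.6]
grip_width: 0.022
slot_mouth 0.46 274 315 z0 [ 0.485  -0.1725] dep [ 0.4834 -0.0814  0.1316]
7.6 [ 0.4865 -0.1129  0.0516] [0.9995 0.0304 0.0035]
```

View pics/w5.png

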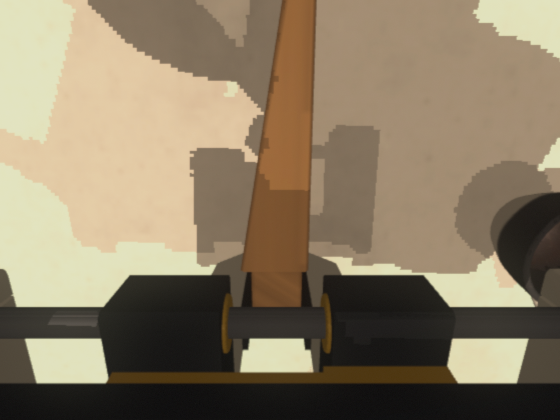

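The wedge is held square, and the tip is cut off at the top at u≈300. I check from depth that the straight face has the right direction and offset.

```bash
python3 - <<'E'
from h import *
np.set_printoptions(precision=4,suppress=True)
f=np.load("w5.npz"); c=(f["K"],f["R"],f["t"]); D=f["D"]
vv,uu=np.mgrid[:420,:560]
P=(np.stack([uu,vv,np.ones_like(uu)],-1)@np.linalg.inv(c[0]).T*D[...,None]-c[2])@c[1]
A=[];L=[]
zt=np.median(P[100:180,285:298,2]);print("top z",zt)
for v in range(5,255,10):
    m=np.where(abs(P[v,:,2]-zt)<.008)[0]; m=m[(m>235)&(m<325)]
    A.append(onz(c,m.max()+.5,v,zt)[:2]);L.append(onz(c,m.min()-.5,v,zt)[:2])
for n,A in(("straight",np.array(A)),("taper",np.array(L))):
    p=np.polyfit(A[:,1],A[:,0],1);print(n,p,np.abs(A[:,0]-np.polyval(p,A[:,1])).max(),"x at y=-.1",np.polyval(p,-.1),"range",A[0],A[-1])
E
```

```text
top z 0.07431770806844873
straight [-0.0271  0.4953] 0.00020628838249958648 x at y=-.1 0.4979689822149007 range [0.4953 0.0008] [ 0.4975 -0.087 ]
taper [0.1421 0.4834] 0.00017992249711867858 x at y=-.1 0.46914349957781776 range [0.4835 0.0005] [ 0.471  -0.0878]
```

```bash
python3 -m inch '[[0,0,0,0,0,-20,15],[0,0,0,0,0,-36,15],[0,0,0,0,0,-44,15],[0,0,0,0,8,-44.5,15],[0,0,0,0,18,-44.5,15],[0,0,0,0,28,-44.5,15],[0,0,0,-0.5,38,-44.5,15],[0,0,0,-0.5,40,-44.5,15]]'
```

```text
time: 8.4
ee_pos: [0.4846, -0.0711, 0.0056]
ee_rot: [[0.0, 1.0, 0.032], [0.0, 0.032, -1.0], [-1.0, 0.0, -0.0]]
wrist_force: [-0.7, -0.1, -0.5]
grip_width: 0.0219
```

```bash
python3 -m inch '[[0,0,0,0,8,0,15],[0,0,0,0,16,0,15],[0,0,0,-0.5,24,0,15],[0,0,0,-0.5,32,0,15],[0,0,0,-1,38,0,15],[0,0,0,-1,44,0,15],[0,0,0,-1,47,0,15],[0,0,0,-1,47,0,15]]'
```

```text
time: 9.2
ee_pos: [0.4836, -0.0252, 0.0052]
ee_rot: [[0.0, 1.0, 0.031], [-0.0, 0.031, -1.0], [-1.0, 0.0, 0.0]]
wrist_force: [0.7, -0.2, -0.9]
grip_width: 0.0219
```

```bash
python3 -m inch '[[0,0,0,0,0,0,40],[0,0,0,0,0,0,40],[0,0,0,0,0,0,40],[0,0,0,0,0,20,40],[0,0,0,0,0,50,40],[0,0,0,0,0,90,40],[0,0,0,0,-30,110,20],[0,0,0,0,-55,110,0]]'
python3 - <<'E'
from h import *
for i in range(3):get_image("wrist")
E
python3 look.py w6 wedge_cap wedge_tip; python3 fit.py w6 0.4885 0.031 0.03
```

```text
time: 10.0
ee_pos: [0.4856, -0.0818, 0.1186]
ee_rot: [[0.007, 0.999, 0.031], [-0.002, 0.031, -1.0], [-1.0, 0.007, 0.002]]
wrist_force: [0.0, 0.8, 0.2]
grip_width: 0.0285
wedge_cap 0.55 277 160 z0 [ 0.4829 -0.0453] dep [ 0.4826 -0.0401  0.03  ]
10.3 [ 0.4832 -0.0799  0.1148] [ 0.9995  0.0301 -0.0012]
worktop z -0.0007624969513991906 top z 0.02907841589362486 n 56047
head [ 0.4831 -0.0226]
tip [0.4887 0.1086]
cap [ 0.4836 -0.0416]
pose [0.4856 0.0335 0.0261] 1-IoU 0.028
```

View pics/w6.png

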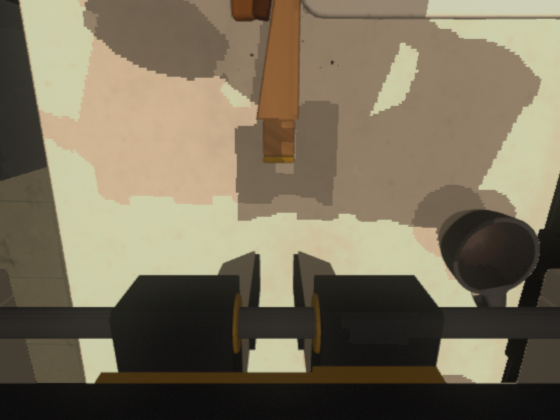

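The wedge sits in the slot mouth, aligned with the board edge, with its cap at (279,160). Next I close the fingers, lower behind the cap and push.

```bash
python3 -m inch '[[0,0,0,0,0,-35,0],[0,0,0,0,0,-70,0],[0,0,0,0,0,-95,0],[0,0,0,0,0,-106,0],[0,0,0,0,6,-107,0],[0,0,0,0,12,-107,0],[0,0,0,0,18,-107,0],[0,0,0,0,22,-107,0]]'
```

```text
time: 11.1
ee_pos: [0.4843, -0.0579, 0.0093]
ee_rot: [[0.002, 1.0, 0.031], [-0.001, 0.031, -1.0], [-1.0, 0.002, 0.001]]
wrist_force: [-0.1, -0.3, 0.3]
grip_width: 0.0009
```

```bash
python3 -m inch '[[0,0,0,0,2,0,0],[0,0,0,0,4,0,0],[0,0,0,0,6,0,0],[0,0,0,0,8,0,0],[0,0,0,-0.3,10,0,0],[0,0,0,-0.3,12,0,0],[0,0,0,-0.3,14,0,0],[0,0,0,-0.4,16,0,0]]'
```

```text
time: 11.9
ee_pos: [0.4832, -0.0425, 0.0082]
ee_rot: [[-0.0, 1.0, 0.03], [0.0, 0.03, -1.0], [-1.0, -0.0, -0.0]]
wrist_force: [0.0, 0.1, 0.2]
grip_width: 0.0005
```

```bash
python3 -m inch '[[0,0,0,0,2,0,0],[0,0,0,0,4,0,0],[0,0,0,0,6,0,0],[0,0,0,0,7.5,0,0],[0,0,0,-0.3,9,0,0],[0,0,0,-0.3,10,0,0]]'
```

```text
time: 12.5
ee_pos: [0.4831, -0.0326, 0.0083]
ee_rot: [[0.0, 1.0, 0.03], [-0.0, 0.03, -1.0], [-1.0, 0.0, 0.0]]
wrist_force: [1.9, -3.4, -0.5]
grip_width: 0.0006
```

```bash
python3 -m inch '[[0,0,0,0,1,0,0],[0,0,0,0,2,0,0],[0,0,0,0,3,0,0],[0,0,0,0,4,0,0]]'
```

```text
time: 12.9
ee_pos: [0.483, -0.0285, 0.0082]
ee_rot: [[0.0, 1.0, 0.03], [-0.0, 0.03, -1.0], [-1.0, 0.0, 0.0]]
wrist_force: [1.9, -3.4, -0.5]
grip_width: 0.0005
```

Board sliding at about 3.4 N. I continue in small steps.

```bash
python3 -m inch '[[0,0,0,0,1,0,0],[0,0,0,0,2,0,0],[0,0,0,-0.1,3,0,0],[0,0,0,-0.1,4,0,0],[0,0,0,-0.1,5,0,0]]'
```

```text
time: 13.4
ee_pos: [0.4829, -0.0236, 0.0083]
ee_rot: [[0.0, 1.0, 0.03], [-0.0, 0.03, -1.0], [-1.0, 0.0, 0.0]]
wrist_force: [1.4, -5.1, -0.5]
grip_width: 0.0003
```

```bash
python3 -m inch '[[0,0,0,0,1,0,0],[0,0,0,0,2,0,0],[0,0,0,0,3,0,0],[0,0,0,-0.1,4,0,0]]'
```

```text
time: 13.8
ee_pos: [0.4834, -0.0203, 0.0085]
ee_rot: [[0.001, 1.0, 0.03], [-0.001, 0.03, -1.0], [-1.0, 0.001, 0.001]]
wrist_force: [1.9, -9.3, 0.7]
grip_width: 0.0006
```

```bash
python3 -m inch '[[0,0,0,0,0.7,0,0],[0,0,0,0,1.4,0,0],[0,0,0,0,1.4,0,0]]'
```

```text
time: 14.1
ee_pos: [0.4835, -0.0194, 0.0086]
ee_rot: [[0.002, 1.0, 0.03], [-0.002, 0.03, -1.0], [-1.0, 0.002, 0.002]]
wrist_force: [1.5, -9.8, 0.7]
grip_width: 0.0006
```

```bash
python3 -m inch '[[0,0,0,0,0.7,0,0],[0,0,0,0,1.4,0,0],[0,0,0,0,1.4,0,0]]'
```

```text
time: 14.4
ee_pos: [0.4837, -0.0184, 0.0086]
ee_rot: [[0.002, 1.0, 0.03], [-0.002, 0.03, -1.0], [-1.0, 0.002, 0.002]]
wrist_force: [1.1, -11.8, 0.7]
grip_width: 0.0002
```

```bash
python3 -m inch '[[0,0,0,0,0.8,0,0],[0,0,0,0,1.5,0,0],[0,0,0,0,1.5,0,0]]'
```

```text
time: 14.7
ee_pos: [0.4838, -0.0174, 0.0087]
ee_rot: [[0.002, 1.0, 0.031], [-0.003, 0.031, -1.0], [-1.0, 0.002, 0.003]]
wrist_force: [1.6, -15.7, 0.5]
grip_width: 0.0005
```

```bash
python3 -m inch '[[0,0,0,0,0.7,0,0],[0,0,0,0,1.2,0,0],[0,0,0,0,1.2,0,0]]'
```

```text
time: 15.0
ee_pos: [0.4839, -0.0166, 0.0087]
ee_rot: [[0.003, 1.0, 0.031], [-0.003, 0.031, -1.0], [-1.0, 0.003, 0.003]]
wrist_force: [1.4, -17.2, 0.9]
grip_width: 0.0002
```

```bash
python3 -m inch '[[0,0,0,0,0.6,0,0],[0,0,0,0,1.2,0,0],[0,0,0,0,1.2,0,0]]'
```

```text
time: 15.3
ee_pos: [0.4841, -0.0157, 0.0088]
ee_rot: [[0.003, 1.0, 0.031], [-0.004, 0.031, -1.0], [-1.0, 0.003, 0.004]]
wrist_force: [1.7, -19.6, 1.3]
grip_width: 0.0006
```

```bash
python3 -m inch '[[0,0,0,0,0.5,0,0],[0,0,0,0,0.8,0,0],[0,0,0,0,0.8,0,0]]'
```

```text
time: 15.6
ee_pos: [0.4841, -0.0152, 0.0088]
ee_rot: [[0.003, 1.0, 0.031], [-0.004, 0.031, -1.0], [-1.0, 0.003, 0.004]]
wrist_force: [0.6, -21.1, 1.9]
grip_width: 0.0006
```

```bash
python3 -m inch '[[0,0,0,0,-2,0,0],[0,0,0,0,-5,0,0],[0,0,0,0,-8,0,0],[0,0,0,0,-8,0,0]]'
```

```text
time: 16.0
ee_pos: [0.4822, -0.0199, 0.008]
ee_rot: [[-0.001, 1.0, 0.03], [0.001, 0.03, -1.0], [-1.0, -0.001, -0.001]]
wrist_force: [-0.8, 0.5, 0.9]
grip_width: 0.0002
```

```bash
python3 -m inch '[[0,0,0,0,1.5,0,0],[0,0,0,0,3,0,0],[0,0,0,0,4.5,0,0],[0,0,0,0,5.5,0,0],[0,0,0,0,6.5,0,0],[0,0,0,0,7,0,0],[0,0,0,0,7,0,0]]'
```

```text
time: 16.7
ee_pos: [0.4827, -0.0153, 0.0083]
ee_rot: [[-0.0, 1.0, 0.031], [-0.003, 0.031, -1.0], [-1.0, -0.0, 0.003]]
wrist_force: [-2.1, -15.8, 0.3]
grip_width: 0.0004
```

```bash
python3 -m inch '[[0,0,0,0,0.6,0,0],[0,0,0,0,1.2,0,0],[0,0,0,0,1.2,0,0]]'
```

```text
time: 17.0
ee_pos: [0.4828, -0.0148, 0.0084]
ee_rot: [[0.0, 1.0, 0.031], [-0.004, 0.031, -1.0], [-1.0, -0.0, 0.004]]
wrist_force: [-3.4, -19.9, 0.7]
grip_width: 0.0007
```

```bash
python3 -m inch '[[0,0,0,0,0.5,0,0],[0,0,0,0,0.9,0,0],[0,0,0,0,0.9,0,0]]'
```

```text
time: 17.3
ee_pos: [0.4829, -0.0142, 0.0085]
ee_rot: [[0.0, 1.0, 0.031], [-0.004, 0.031, -1.0], [-1.0, 0.0, 0.004]]
wrist_force: [-3.3, -21.1, 1.2]
grip_width: 0.0006
```

```bash
python3 -m inch '[[0,0,0,0,-3,0,0],[0,0,0,0,-7,0,0],[0,0,0,0,-10,0,0],[0,0,0,0,-10,0,0]]'
```

```text
time: 17.7
ee_pos: [0.4828, -0.021, 0.0082]
ee_rot: [[0.0, 1.0, 0.03], [0.0, 0.03, -1.0], [-1.0, 0.0, -0.0]]
wrist_force: [-0.5, 0.3, 0.3]
grip_width: 0.0005
```

```bash
python3 -m inch '[[0,0,0,0,2,0,0],[0,0,0,0,4,0,0],[0,0,0,0,6,0,0],[0,0,0,0,7.5,0,0],[0,0,0,0,8.5,0,0],[0,0,0,0,9.5,0,0],[0,0,0,0,10,0,0],[0,0,0,0,10,0,0]]'
```

```text
time: 18.5
ee_pos: [0.4828, -0.014, 0.0084]
ee_rot: [[0.0, 1.0, 0.031], [-0.004, 0.031, -1.0], [-1.0, 0.0, 0.004]]
wrist_force: [-2.7, -21.3, 0.3]
grip_width: 0.0
```

```bash
python3 -m inch '[[0,0,0,0,0.4,0,0],[0,0,0,0,0.6,0,0],[0,0,0,0,0.6,0,0]]'
```

```text
time: 18.8
ee_pos: [0.4829, -0.0137, 0.0085]
ee_rot: [[0.0, 1.0, 0.031], [-0.005, 0.031, -0.999], [-1.0, 0.0, 0.005]]
wrist_force: [-3.7, -22.1, 1.6]
grip_width: 0.0007
```

```bash
python3 -m inch '[[0,0,0,0,-5,0,0],[0,0,0,0,-20,0,0],[0,0,0,0,-40,15,0],[0,0,0,0,-40,60,0],[0,0,0,0,-40,110,0],[0,0,0,0,-40,160,0],[0,0,0,30,-10,210,0],[0,0,0,50,30,230,0]]'
```

```text
time: 19.6
ee_pos: [0.5285, 0.0093, 0.2355]
ee_rot: [[0.005, 1.0, 0.027], [-0.001, 0.027, -1.0], [-1.0, 0.005, 0.001]]
wrist_force: [1.0, 0.4, -0.9]
grip_width: 0.0
```

```bash
python3 -m inch '[[0,0,0,15,30,20,0],[0,0,0,25,60,30,0],[0,0,0,30,70,30,0],[0,0,0,30,70,30,0],[0,0,0,30,70,30,0]]'; python3 look.py w7 slot_mouth; python3 fit.py w7 0.486 0.067 0.03
```

```text
time: 20.1
ee_pos: [0.5564, 0.0792, 0.2605]
ee_rot: [[-0.002, 1.0, 0.03], [-0.001, 0.03, -1.0], [-1.0, -0.002, 0.001]]
wrist_force: [-2.1, 0.7, 0.6]
grip_width: 0.0006
slot_mouth 0.75 220 188 z0 [0.486  0.0539] dep [0.4909 0.0619 0.0303]
20.2 [0.5565 0.0787 0.2609] [ 0.9996  0.0287 -0.0017]
worktop z -0.0003336458916692285 top z 0.029549780543743725 n 47933
head [0.4864 0.0345]
tip [0.4856 0.1658]
cap [0.4879 0.0155]
pose [0.4862 0.0906 0.0752] 1-IoU 0.445
```

View pics/w7.png

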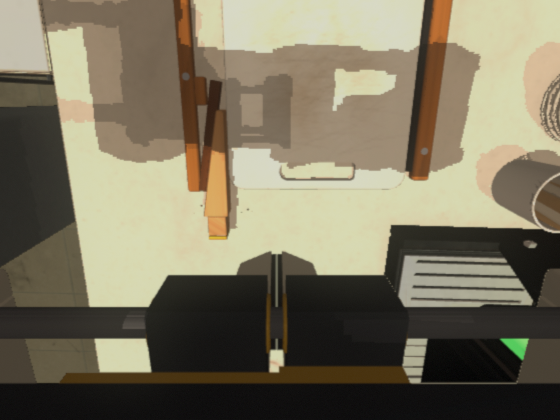

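The wedge is in the slot with its cap at (217,237) and thick end at about (216,214). The board's far edge is near the dark pad at u≈405–418. I check that gap close up and by depth.

```bash
python3 - <<'E'
from h import *
np.set_printoptions(precision=4,suppress=True)
f=np.load("w7.npz"); c=(f["K"],f["R"],f["t"]); D=f["D"];I=f["I"]
vv,uu=np.mgrid[:420,:560]
P=(np.stack([uu,vv,np.ones_like(uu)],-1)@np.linalg.inv(c[0]).T*D[...,None]-c[2])@c[1]
for v in (10,60,110,150):
    print(v,[int(round(z*1000)) for z in P[v,400:436,2]],I[v,400:436].mean(-1).astype(int).tolist())
    print("  near",v,[int(round(z*1000)) for z in P[v,200:240,2]])
a=I[0:200,180:280,::-1];b=I[0:200,370:470,::-1]
cv2.imwrite("pics/w7c.png",cv2.resize(np.hstack([a,b]),None,fx=3,fy=3,interpolation=cv2.INTER_CUBIC))
I,D=get_image("top");cv2.imwrite("pics/top2.png",np.vstack([cv2.resize(I[140:260,100:330,::-1],None,fx=2.4,fy=2.4,interpolation=cv2.INTER_CUBIC)]))
np.savez("top2.npz",I=I,D=D)
I,D=get_image("side");np.savez("side2.npz",I=I,D=D)
a=np.load("top.npz")["I"];b=np.load("top2.npz")["I"]
for th in("mug","pitcher","spoon"):
    for n in("top","side"):
        for r in mark_of(n,th)[:1]:
            print(th,n,(np.array(r["xy"])*[560,420]).round(1),onz(cam(n),*(np.array(r["xy"])*[560,420]),0)[:2])
E
```

```text
10 [8, 11, 8, 9, 9, 10, 9, 8, 10, 8, 8, 9, 10, 9, 8, 8, 8, 10, 9, 8, 10, 9, 11, 9, 9, 11, 11, 11, 11, 10, 10, 12, 14, 15, 15, 16] [208, 207, 208, 207, 208, 207, 207, 206, 206, 206, 206, 206, 206, 206, 206, 206, 205, 205, 205, 205, 205, 203, 189, 141, 63, 47, 50, 50, 50, 51, 52, 59, 68, 82, 104, 112]
  near 10 [-3, -1, -1, -1, -2, 0, 0, -1, -1, 0, 0, -2, 0, -2, 0, 0, 0, -2, 0, 0, -1, 0, 7, 8, 8, 9, 9, 9, 10, 9, 9, 9, 9, 8, 11, 9, 9, 10, 9, 9]
60 [8, 9, 9, 9, 10, 10, 10, 10, 10, 8, 9, 9, 10, 9, 8, 9, 8, 8, 9, 11, 11, 11, 12, 12, 12, 12, 13, 15, 13, 16, 16, 14, 16, 15, 17, 16] [137, 136, 137, 137, 137, 137, 139, 138, 138, 137, 138, 138, 138, 137, 137, 137, 132, 109, 54, 39, 39, 41, 40, 40, 41, 48, 55, 60, 65, 69, 70, 72, 72, 71, 71, 70]
  near 60 [-1, 0, -1, 0, -1, -1, -1, -1, -1, -1, -1, -1, -2, -1, -1, -1, -1, -2, -1, -1, 0, -1, -2, -2, -1, 9, 9, 9, 10, 10, 10, 11, 9, 8, 8, 8, 10, 8, 10, 10]
110 [10, 9, 9, 8, 9, 10, 9, 9, 10, 10, 11, 8, 8, 10, 11, 11, 11, 11, 12, 11, 14, 14, 14, 15, 16, 15, 14, 15, 16, 15, 15, 15, 14, 16, 16, 15] [137, 137, 136, 138, 137, 137, 137, 137, 137, 138, 134,
[... 191 characters left out ...]
7, 29, 25, 20, 13, 8, 0, 8, 9, 9, 8, 10, 10, 9, 9, 9, 10, 9, 9, 10]
150 [10, 9, 10, 10, 8, 9, 11, 9, 11, 11, 12, 11, 11, 11, 12, 13, 14, 15, 15, 16, 16, 17, 16, 15, 15, 15, 15, 15, 14, 15, 16, 14, 0, 0, -2, -1] [138, 139, 139, 138, 138, 136, 125, 88, 46, 39, 41, 40, 40, 41, 48, 58, 65, 71, 75, 78, 83, 97, 110, 111, 112, 111, 111, 104, 86, 79, 78, 89, 114, 129, 130, 129]
  near 150 [3, 0, -1, 13, 13, 13, 13, 14, 13, 13, 13, 29, 29, 28, 30, 30, 29, 29, 29, 29, 29, 29, 29, 28, 29, 28, 20, 15, 8, 10, 9, 10, 10, 9, 9, 8, 10, 10, 8, 9]
mug top [265.6 176.3] [ 0.643  -0.1151]
pitcher top [315.1 176.4] [ 0.6416 -0.29  ]
spoon top [116.3 250.6] [0.3829 0.4116]
spoon side [137.5 344.8] [0.3842 0.4247]
```

View pics/w7c.png

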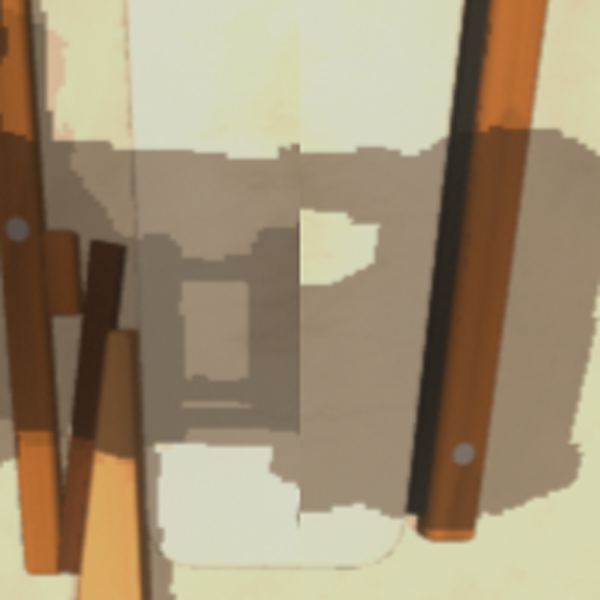

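```bash
python3 - <<'E'
from h import *
a=np.load("top.npz")["D"];b=np.load("top2.npz")["D"]
for n,(u,v) in dict(mug=(263,176),pitcher=(315,177),spoon=(116,250)).items():
    d=np.abs(a-b)[v-14:v+14,u-14:u+14]; print(n,"px changed >8mm:",(d>.008).sum(),"of",d.size)
print(sense()["wrist_force"],sense()["time"]); print(sign_off())
E
```

```text
mug px changed >8mm: 133 of 784
pitcher px changed >8mm: 94 of 784
spoon px changed >8mm: 125 of 784
[-0.28046156  0.57280323  0.41675076] 20.6
the job is handed in; nothing more can be done
None
```

The wedge is in the slot and holding the board against the rubber stop, the gripper is clear, and I have handed the job in at about 20.6 s.

I gripped the small wedge by its head and set it about 55 mm into the slot, thin end first. I then let go and pushed the brass cap slowly with the closed fingers. The board slid at 3–5 N and met the stop at about 9–10 N. I then gave it three pushes, each reaching 21–22 N. It moved less each time and did not spring back when I released it.

**Last checks:**
- **Board and wedge:** the close crop and depth show the board touching the rubber pad along all of the pad that is in view. The wedge is in the slot, with its thick end roughly 25–30 mm outside the mouth. I did not measure the squeeze; from the push force I estimate about 25 N.
- **Wedge pose after the push:** this fit failed (overlap only about 0.55), so I relied on the picture, the depth and the forces instead.
- **Mug, pitcher and teaspoon:** no unexpected contact force showed. The networks' top-view marks agree with the start to within about 5 pixels; the mug and pitcher were not found again in the side view.
- **Before/after depth comparison:** this was inconclusive. All three items showed 12–17 % of pixels changed, including the teaspoon, which the arm never came near, so I take it as edge noise.

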